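# Close the canister with its double lid, then hold up the outer cap

### The arm

A 6-joint arm with a two-finger parallel gripper is mounted at the origin on a cart in front of the work surface, level with it; the furniture and walls round the work are solid. World frame = base frame: x ahead of the robot, y to its left, z up, the work surface at z = 0. Lengths are in m, angles in rad, forces in N, time in s.
With the tool pointing down it reaches from about 0.35 to 0.975 m from the base axis. Payload 4.9 kg.
Tool frame: the origin (TCP) lies at the very end of the fingers, on their centre line; the grasp point (between the pads) lies 19 mm behind it (ctrl.grip_point_offset is the distance from the TCP to the grasp point, in m); z points along the fingers, y is the line along which they close (so a half turn about z gives the same grasp; the last joint's range is limited). The gripper opens to 85 mm and grips with 20 to 120 N. Pads are 22 mm wide; open, the fingers measure 114 mm over their backs; the gripper's body (76 mm by 85 mm) begins 54 mm behind the grasp point. The pads swing forward as they close: fully open they stand 13 mm farther back than shut.
Start: joints at [-1.318, 0.053, 1.613, -0, 1.476, -0.119], TCP at [0.227, -0.582, 0.231] pointing down, gripper open.
Joint ranges: [-3.01, 3.01], [-1.01, 2.22], [0.06, 2.58], [-1.02, 4.17], [0.09, 2.62], [-3.14, 3.14]. Speed limits (rad/s): [2.57, 2.57, 3.14, 3.14, 3.14, 3.14].

### API

Orientations are given as a rotation vector (axis times angle).
In Python, from station import ctrl gives the robot as it stands.
- The arm moves only by the tool send_rows, never from a script. Its argument "rows" is a list of rows, each a list of 3 entries, a list of its own where there are three numbers: the finger opening in cm, from 0 to 8.54, then the shift along the tool's x, y, z in cm, then the turn about the tool's z in degrees. A call has 1 to 10 rows; each row shifts and turns the commanded pose from where the row before left it, along the tool's axes as they then stand; what a row does not reach is not made up. A row lasts 1/8 s, in which the tool goes at most 62.5 mm and 10.7 degrees, less where a joint would pass 70% of its speed; a pose out of reach is approached as far as the arm can. A call with a gripper value outside its range is refused whole. The fingers move at their own pace and stop on an object; "newtons" is the grip in N (left out, the last holds). Time passes only in rows, so rows that do not move let the fingers close. It gives the time, the measured TCP pose, the force, the opening and the grip force at its end, in the units of the state.
- ctrl.get_obs(): the state, without advancing time (a new reading comes with each control period).
- ctrl.get_image(name): name is "scene" or "top" or "wrist"; returns a dict with "frame" (384x512x3 uint8, red, green, blue), "range_z" (384x512 float32, m along the optical axis (not along the pixel's ray), 0 where there is no reading), "fx", "fy", "cx", "cy" (pixels), "k1" (the pictures are not rectified: a ray, as slopes to the right and down, at radius r is drawn at 1 + k1 r^2 times it, then the intrinsics apply), "cam_to_world" (4x4, takes a point from camera to world coordinates). Camera axes: x right, y down, z forward; pixel columns grow to the right and rows downward; lengths in m; the calibration is good to about 2 mm. A picture is of the moment at which its call begins.
- ctrl.finish_job(): hands the job in; it is judged then, once.
The state is a dict: "t": time; "q": joint angles; "dq": joint speeds; "effort": joint torques, N m; "tool_pos": TCP position; "tool_rot": TCP orientation; "contact_force": force on the tool from outside, world axes, zero at the start; "wrist_torque": the same for the moment, N m; "opening": finger opening in m; "grip_force": force on a finger pad.
Only numpy, scipy, OpenCV 4.12 (cv2) and the standard library are available. Lean on these libraries where they do the work, as an engineer would, in place of code of your own. Each camera call takes 0.05 s, during which the arm holds its last target. There are 200 camera calls.

### The job

Take the makeshift wooden lid off the green canister by its knob and set it aside, knob up, on the bare worktop. Then pick up the canister's own double lid by the tall white knob, so that the white inner lid and the green outer cap come together, and lower it gently onto the canister until the inner lid is fully home; keep the two together until then. Let go of the knob, take the green outer cap by its collar and lift it alone straight up, about 15 cm, leaving the inner lid closed in the canister; finish holding the cap there, level and still, and leave the other things where they are.

Things in the scene. Friction and masses are not known exactly. Their poses are not given: they have to be found in the camera images.
- canister: Open-topped round green canister with two thin white bands, loose, upright on the worktop, 0.7 kg. Outer diameter 100, height 92, wall 3.5 (mouth 93 across), empty. Origin: centre of its underside, z up. It starts covered by the wooden lid and stands either to the right or to the left of the double lid.
- wooden_lid: Brown wooden lid, loose (not fastened), 0.12 kg, at first on the canister with its origin 84 above the canister's. Origin: centre of its underside, z up. Plug 84 across from z=0 to 8, disc 106 across from z=8 to 18, neck 22 across from 18 to 26, round knob 32 across from z=26 to its flat top at 46.
- inner_lid: White inner lid of the double lid, loose, 0.18 kg, first standing on the worktop. Origin: centre of underside, z up. Tapered plug z=0 (72 across) to z=10 (86 across, on to z=16); flange 103 across z=16 to 20 rests on the canister rim; plain round knob 24 across, z=20 to top at 72, passes up through the cap. Fully home its origin is 76 above the canister's, plug play 2.5 to 3.5 all round.
- outer_cap: Green outer cap, loose, 0.15 kg, rests on the inner lid's flange, origin then 6 above the inner lid's. Origin: centre of skirt's lower edge, z up. Skirt 118 outside, 112 inside, z=0 to 14; flat top z=14 to 18; central collar 46 outside, 29 inside, z=18 to 40. White knob stands 26 out of the collar, play 2.5. Lifting the knob carries the cap too; lifting the collar lifts the cap alone.
- mug: White mug, 62 across and 51 high, handle 85 overall, loose, behind the work; leave alone. Origin: at its underside.
- glass: Clear waisted drinking glass, 66 across, 82 high, loose, behind the work; leave alone. Origin: centre of its underside.
- lemon: Yellow lemon, 82x58x57, loose, behind the work; leave alone. Origin: at its underside.
- shaker: Salt shaker, grey top, 44 across, 90 high, loose, on the front strip of worktop to the right; leave alone. Origin: centre of its underside. Between it and the canister and double lid (around x 0.40, y -0.23 m in the base frame) the worktop is always bare, with room for the wooden lid; behind there stands a microwave oven, taller than the canister, front at about x 0.52, from y -0.17 rightwards.

How it is judged:
On the way, in this order (a step that is already met when the one before it is completed fails the run):
1. the wooden lid lies knob up on the worktop, clear of the canister, and is let go (height (world z) of wooden_lid below 0.008 m and angle between wooden_lid's own z axis and vertical below 0.1 rad and horizontal distance between wooden_lid and canister above 0.11 m and contact force between the fingers and wooden_lid below 0.1 N), for 0.2 s.
2. the double lid sits on the canister, inner lid fully home with the outer cap still on it, and is let go (z of inner_lid in the frame of canister between 0.07 and 0.08 m and horizontal distance between inner_lid and canister below 0.007 m and angle between the z axis of inner_lid and the z axis of canister, either way round below 0.06 rad and z of outer_cap in the frame of inner_lid below 0.01 m and contact force between the fingers and inner_lid below 0.1 N and contact force between the fingers and outer_cap below 0.1 N), for 0.2 s.
At the end, for the whole second after the job is handed in: Wooden lid released, knob up on the worktop, over 110 mm from the canister centre; inner lid home in the canister (4 mm, 7 mm sideways, 0.06 rad), untouched; gripper holds only the outer cap over it (within 60 mm), lifted 94 mm or more, tilt under 0.25 rad, still (all of step 1 and z of inner_lid in the frame of canister between 0.07 and 0.08 m and horizontal distance between inner_lid and canister below 0.007 m and angle between the z axis of inner_lid and the z axis of canister, either way round below 0.06 rad and contact force between the fingers and inner_lid below 0.1 N and contact force between the fingers and outer_cap above 1 N and z of outer_cap in the frame of inner_lid above 0.1 m and horizontal distance between outer_cap and canister below 0.06 m and angle between outer_cap's own z axis and vertical below 0.25 rad and linear speed of outer_cap below 0.03 m/s and linear speed of inner_lid below 0.02 m/s and angle between canister's own z axis and vertical below 0.06 rad and contact force between outer_cap and inner_lid below 0.05 N and contact force between outer_cap and canister below 0.05 N and contact force between outer_cap and wooden_lid below 0.05 N); the arm keeps its last pose, push and grip.
It fails at once if the outer cap and the inner lid are parted (by more than 30 mm) before the inner lid is home in the canister, or the inner lid leaves its seat afterwards (distance between outer_cap and inner_lid above 0.036 m and not (z of inner_lid in the frame of canister below 0.084 m and horizontal distance between inner_lid and canister below 0.01 m)).
It fails at once if the double lid is let go more than about 20 mm above its seat (contact force between the fingers and inner_lid below 0.01 N and contact force between the fingers and outer_cap below 0.01 N and height (world z) of inner_lid above 0.098 m).
It fails at once if the wooden lid is dropped onto the worktop from more than about 20 mm (contact force between the fingers and wooden_lid below 0.01 N and height (world z) of wooden_lid between 0.022 and 0.065 m).
It fails at once if the canister is shoved more than 30 mm or tipped (distance of canister from where it was at the start of the episode above 0.03 m or angle between canister's own z axis and vertical above 0.2 rad).
It fails at once if the mug, glass, lemon or shaker is moved more than 30 mm (distance of any of mug, glass, lemon, shaker from where it was at the start of the episode above 0.03 m).
It also fails if it takes over 72 s, if anything falls off the work surface, if the arm or the gripper's body presses on something with over 40 N, if the wrist force passes 120 N, or if a joint passes its speed limit or range.

## Working session

There is one attempt and no reset: what is moved stays moved. The work goes in short steps, Python scripts to look and compute and a tool call to move; the robot and the scene stay as the last step left them, time stands still between calls to the robot, and variables do not carry over. Pictures are saved under pics/ and viewed, at most 10 in all, crops included, and the job is handed in when it is done.

Besides the shell and the picture viewer there is one more tool, called after "Request:" as a command line: name --argument value ..., lists and objects as JSON in quotes. send_rows: Moves the arm, as the interface text tells. Its arguments: {"type":"object","properties":{"rows":{"type":"array","items":{"type":"array"}},"newtons":{"type":"number"}},"required":["rows"]}

```bash
mkdir -p pics; ls; cat > h.py <<'E'
import numpy as np,cv2
from station import ctrl
from scipy.spatial.transform import Rotation as R
def look(n,save=None):
    im=ctrl.get_image(n)
    if save: cv2.imwrite('pics/'+save,im['frame'][:,:,::-1])
    return im
def cloud(im):
    z=im['range_z'];h,w=z.shape
    v,u=np.mgrid[:h,:w]
    K=np.array([[im['fx'],0,im['cx']],[0,im['fy'],im['cy']],[0,0,1.]])
    p=np.stack([u,v],-1).reshape(-1,1,2).astype(float)
    s=cv2.undistortPoints(p,K,np.array([im['k1'],0,0,0.])).reshape(h,w,2)
    c=np.dstack([s*z[...,None],z])
    T=np.array(im['cam_to_world'])
    P=c@T[:3,:3].T+T[:3,3]
    P[z<=0]=np.nan
    return P
E
python3 - <<'E'
from h import *
a=look('scene','s0.png');b=look('top','t0.png')
for i in(a,b): print(i['k1'],i['fx'],np.round(i['cam_to_world'],3).tolist())
cv2.imwrite('pics/both.png',np.hstack([a['frame'],b['frame']])[:,:,::-1])
o=ctrl.get_obs();print(R.from_rotvec(o['tool_rot']).as_matrix().round(3),o)
E
```

```text
pics
0.04665542042991217 490.21294495110635 [[-0.614, -0.563, 0.553, -0.312], [-0.789, 0.449, -0.418, 0.539], [-0.013, -0.694, -0.72, 1.165], [0.0, 0.0, 0.0, 1.0]]
-0.05364042388895727 397.97141394709485 [[-0.102, -0.97, 0.219, 0.253], [-0.995, 0.1, -0.023, -0.078], [0.001, -0.221, -0.975, 1.403], [0.0, 0.0, 0.0, 1.0]]
[[ 0.932  0.363 -0.   ]
 [ 0.363 -0.932  0.002]
 [ 0.    -0.002 -1.   ]] {'t': 0.1, 'q': array([-1.31802163e+00,  5.33391790e-02,  1.61418374e+00, -1.21405890e-05,
        1.47601060e+00, -1.19007323e-01]), 'dq': array([ 0.00205972, -0.00129048, -0.00320672, -0.00062918, -0.00111324,
       -0.0002749 ]), 'effort': array([ 1.01987484e-03, -3.94905424e+01, -3.71362317e+01, -9.87721137e-05,
        3.90676447e-03, -2.05014459e-06]), 'tool_pos': array([ 0.22689485, -0.58173929,  0.23013984]), 'tool_rot': array([-3.08556646e+00, -5.80280304e-01,  2.22559759e-04]), 'contact_force': array([-0.78496834,  1.07853401, -0.54898473]), 'wrist_torque': array([-0.0227775 ,  0.0092188 , -0.02303045]), 'grip_force': 0.0, 'opening': 0.0852809750403957}
```

View pics/t0.png

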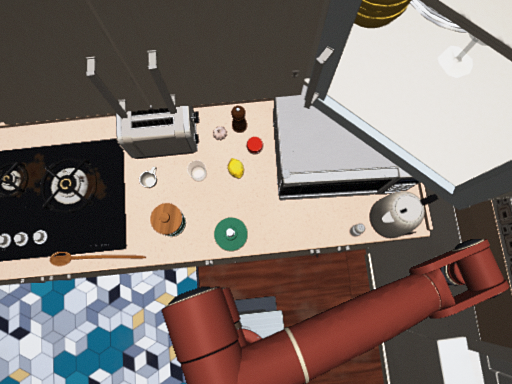

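View pics/s0.png

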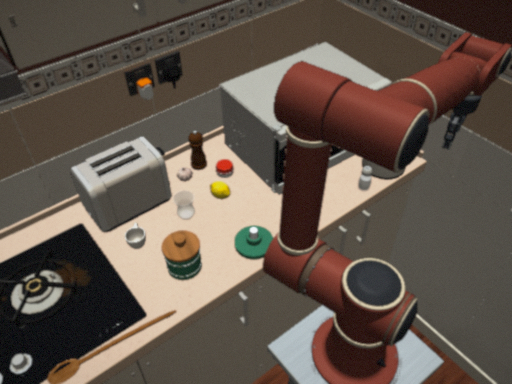

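The canister with the wooden lid is at top-view pixel (167,218), left of the double lid at (230,233). The shaker is at (358,229), and the worktop between the double lid and the shaker is bare.

```bash
python3 - <<'E'
from h import *
for n,ctr in(('top',{'wood':(167,218),'dbl':(230,233),'sh':(358,229)}),('scene',{'wood':(181,250),'dbl':(253,240),'sh':(365,178)})):
    im=look(n);P=cloud(im)
    for k,(u,v) in ctr.items():
        Q=P[v-35:v+36,u-35:u+36].reshape(-1,3)
        for lo,hi in {'wood':[(.096,.108),(.124,.136)],'dbl':[(.018,.03),(.04,.052),(.066,.08)],'sh':[(.07,.1)]}[k]:
            S=Q[(Q[:,2]>lo)&(Q[:,2]<hi)]
            if k=='dbl': S=S[(abs(S[:,1]+.08)<.3)]
            if len(S)>2: print(n,k,lo,len(S),np.median(S,0).round(4),((S.min(0)+S.max(0))/2).round(4),np.ptp(S,0).round(3), cv2.minEnclosingCircle(S[:,:2].astype(np.float32)))
E
```

```text
top wood 0.096 697 [0.4845 0.1932 0.102 ] [0.4881 0.1952 0.102 ] [0.105 0.105 0.012] ((0.4876965284347534, 0.1949523687362671), 0.0536404587328434)
top wood 0.124 73 [0.4867 0.1943 0.1294] [0.487  0.1945 0.1301] [0.03  0.027 0.009] ((0.48761558532714844, 0.19448566436767578), 0.01593489944934845)
top dbl 0.018 733 [ 0.4222 -0.0115  0.0238] [ 0.4253 -0.011   0.024 ] [0.116 0.116 0.012] ((0.42545202374458313, -0.01139848306775093), 0.05907275527715683)
top dbl 0.04 85 [ 0.4231 -0.0119  0.0457] [ 0.4252 -0.0104  0.0456] [0.042 0.043 0.01 ] ((0.425111323595047, -0.010953111574053764), 0.022657599300146103)
top dbl 0.066 40 [ 0.4249 -0.0116  0.071 ] [ 0.4252 -0.0119  0.0723] [0.021 0.02  0.011] ((0.425462931394577, -0.010849881917238235), 0.011596685275435448)
top sh 0.07 213 [ 0.396  -0.5109  0.0843] [ 0.4254 -0.4913  0.0849] [0.126 0.123 0.03 ] ((0.4225297272205353, -0.4998791813850403), 0.07969650626182556)
scene wood 0.096 815 [0.4806 0.201  0.1017] [0.4887 0.1946 0.102 ] [0.108 0.105 0.012] ((0.4907742142677307, 0.19699528813362122), 0.05632105469703674)
scene wood 0.124 89 [0.4878 0.1948 0.1292] [0.4885 0.1949 0.1285] [0.033 0.031 0.009] ((0.4883427619934082, 0.19485701620578766), 0.017143866047263145)
scene dbl 0.018 726 [0.419  0.0022 0.0239] [ 0.4269 -0.0101  0.024 ] [0.119 0.12  0.012] ((0.42674002051353455, -0.010928936302661896), 0.06129630655050278)
scene dbl 0.04 97 [ 0.4178 -0.0018  0.0457] [ 0.4263 -0.0102  0.0458] [0.046 0.047 0.012] ((0.42440834641456604, -0.010211614891886711), 0.024894673377275467)
scene dbl 0.066 47 [ 0.4249 -0.0098  0.0712] [ 0.4254 -0.0094  0.0709] [0.023 0.024 0.009] ((0.42656615376472473, -0.009687292389571667), 0.012770183384418488)
scene sh 0.07 144 [ 0.399  -0.44    0.0825] [ 0.4513 -0.4355  0.0849] [0.155 0.056 0.03 ] ((0.45129072666168213, -0.43222275376319885), 0.07948249578475952)
```

Request:
send_rows --rows '[[8.5,[0,0,0],7.1],[8.5,[0,0,0],7.1],[8.5,[0,0,0],7.1],[8.5,[1.8,-5,0],0],[8.5,[1.8,-5,0],0],[8.5,[1.8,-5,0],0],[8.5,[1.8,-5,0],0],[8.5,[1.8,-5,0],0],[8.5,[1.8,-5,0],0],[8.5,[1.8,-5,0],0]]' --newtons 40

```text
t: 1.45
tool_pos: [0.3532, -0.2306, 0.2312]
tool_rot: [3.141, -0.001, 0.001]
contact_force: [-0.1, -0.2, -0.1]
opening: 0.0852
grip_force: 0.0
```

Request:
send_rows --rows '[[8.5,[1.7,-5.3,0],0],[8.5,[1.7,-5.3,0],0],[8.5,[1.7,-5.3,0],0],[8.5,[1.7,-5.3,0],0],[8.5,[1.7,-5.3,0],0],[8.5,[1.7,-5.3,0],0],[8.5,[1.7,-5.3,0],0],[8.5,[1.7,-5.3,0],0],[8.5,[0,0,0],0],[8.5,[0,0,0],0]]'

```text
t: 2.7
tool_pos: [0.4887, 0.1915, 0.2309]
tool_rot: [3.141, 0.001, -0.001]
contact_force: [-0.6, -0.5, 0.5]
opening: 0.0848
grip_force: 0.0
```

```bash
cat >> h.py <<'E'
def level(im,lo,hi,near,r=.09):
    Q=cloud(im).reshape(-1,3)
    S=Q[(Q[:,2]>lo)&(Q[:,2]<hi)&(np.hypot(Q[:,0]-near[0],Q[:,1]-near[1])<r)]
    if len(S)<10: return len(S)
    return len(S),((S.min(0)+S.max(0))/2).round(4),np.ptp(S,0).round(3),np.median(S,0).round(4)
E
python3 - <<'E'
from h import *
print(ctrl.get_obs()['tool_pos'])
im=look('wrist','w1.png')
print(level(im,.096,.108,(.488,.195)),level(im,.124,.136,(.488,.195),.03))
im=look('top')
print(level(im,.07,.095,(.40,-.43)),level(im,.02,.2,(.40,-.23),.08))
E
```

```text
[0.48871549 0.19152397 0.23094296]
(8703, array([0.4884, 0.194 , 0.1008]), array([0.105, 0.105, 0.009]), array([0.4948, 0.1944, 0.1028])) (1080, array([0.4883, 0.1942, 0.1286]), array([0.031, 0.03 , 0.009]), array([0.4892, 0.1943, 0.1306]))
(136, array([ 0.4073, -0.4734,  0.0825]), array([0.063, 0.091, 0.025]), array([ 0.396 , -0.4506,  0.0834])) 0
```

View pics/w1.png

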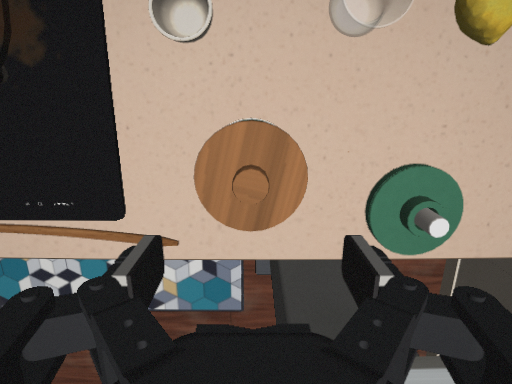

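The wooden knob sits at wrist pixel (251,184), nearly centred between the fingers, and the area around it is clear.

Request:
send_rows --rows '[[8.5,[0,-0.27,3],0],[8.5,[0,0,3],0],[8.5,[0,0,3],0],[8.5,[0,0,2.4],0],[8.5,[0,0,1],0],[8.5,[0,0,0],0],[2,[0,0,0],0],[2,[0,0,0],0],[2,[0,0,0],0],[2,[0,0,0],0]]' --newtons 30

```text
t: 4.05
tool_pos: [0.4896, 0.1944, 0.1082]
tool_rot: [3.142, 0.0, 0.002]
contact_force: [-0.2, -0.8, 3.6]
opening: 0.0309
grip_force: 30.0
```

Request:
send_rows --rows '[[2,[0,0,0],0],[2,[0,0,0],0],[2,[0,0,-0.5],0],[2,[0,0,-1],0],[2,[0,0,-1.5],0],[2,[0,0,-2],0],[2,[0,0,-2],0],[2,[0,0,-2],0],[2,[0,0,-1],0],[2,[0,0,0],0]]'

```text
t: 5.3
tool_pos: [0.4896, 0.1946, 0.2085]
tool_rot: [-3.141, -0.0, -0.003]
contact_force: [-0.4, -0.5, -1.6]
opening: 0.0308
grip_force: 29.8
```

Request:
send_rows --rows '[[2,[-0.3,1.5,0],0],[2,[-0.6,3,0],0],[2,[-1,5,0],0],[2,[-1,5,0],0],[2,[-1.2,5.5,0],0],[2,[-1.2,5.5,0],0],[2,[-1.2,5.5,0],0],[2,[-1,5,0],0],[2,[-0.9,4,0],0],[2,[-0.5,2.5,0],0]]'

```text
t: 6.55
tool_pos: [0.3981, -0.2324, 0.206]
tool_rot: [-3.141, 0.004, 0.003]
contact_force: [0.5, -0.0, -1.5]
opening: 0.0305
grip_force: 30.1
```

Request:
send_rows --rows '[[2,[0,0,1],0],[2,[0,0,3],0],[2,[0,0,4],0],[2,[0,0,4],0],[2,[0,0,3],0],[2,[0,0,1.5],0],[2,[0,0,0.6],0],[2,[0,0,0],0],[2,[0,0,0],0]]'

```text
t: 7.68
tool_pos: [0.4009, -0.2312, 0.0376]
tool_rot: [3.14, 0.0, 0.003]
contact_force: [-1.0, -0.2, -0.6]
opening: 0.0305
grip_force: 30.2
```

```bash
python3 - <<'E'
from h import *
print(ctrl.get_obs()['tool_pos'])
a=look('scene','s2.png')
print(level(a,.0,.06,(.4,-.23),.09))
im=look('wrist');print(level(im,.01,.08,(.4,-.23),.05))
cv2.imwrite('pics/s2c.png',cv2.resize(a['frame'][100:330,130:420,::-1],None,fx=2,fy=2))
E
```

```text
[ 0.40092167 -0.23122097  0.03764243]
(225, array([ 0.3665, -0.2309,  0.0194]), array([0.041, 0.133, 0.039]), array([ 0.3603, -0.2142,  0.0269]))
(23163, array([ 0.4   , -0.2301,  0.0547]), array([0.1  , 0.1  , 0.051]), array([ 0.4114, -0.2302,  0.0326]))
```

View pics/s2c.png

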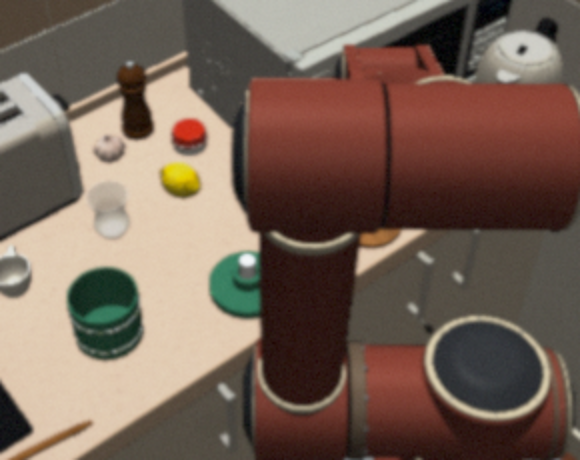

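The open canister is at crop pixel (105,312), the double lid at (243,283) is undisturbed, and the wooden lid, partly hidden by the arm, is about 14 mm above the worktop.

Request:
send_rows --rows '[[2,[0,0,0.6],0],[2,[0,0,0.4],0],[2,[0,0,0.3],0],[2,[0,0,0],0],[2,[0,0,0],0]]'

```text
t: 8.4
tool_pos: [0.3998, -0.2305, 0.0243]
tool_rot: [-3.141, -0.0, 0.003]
contact_force: [-4.6, 2.5, 8.7]
opening: 0.0306
grip_force: 31.1
```

Request:
send_rows --rows '[[8.5,[0,0,0],0],[8.5,[0,0,0],0],[8.5,[0,0,0],0],[8.5,[0,0,0],0],[8.5,[0,0,-1],0],[8.5,[0,0,-3],0],[8.5,[0,0,-5],0],[8.5,[0,0,-5],0],[8.5,[0,0,-3],0],[8.5,[0,0,0],0]]'

```text
t: 9.65
tool_pos: [0.4016, -0.2318, 0.1973]
tool_rot: [3.137, 0.0, 0.009]
contact_force: [-0.6, 0.5, -0.4]
opening: 0.085
grip_force: 0.0
```

```bash
python3 - <<'E'
from h import *
print(ctrl.get_obs()['tool_pos'])
im=look('wrist');print(level(im,.01,.026,(.4,-.23)),level(im,.04,.056,(.4,-.23),.03))
im=look('top')
print(level(im,.086,.1,(.488,.195)))
print(level(im,.064,.08,(.4255,-.011),.03),level(im,.018,.03,(.4255,-.011),.09))
E
```

```text
[ 0.4016104  -0.23181414  0.19733896]
(6396, array([ 0.3986, -0.2298,  0.0165]), array([0.105, 0.106, 0.011]), array([ 0.4042, -0.2303,  0.0189])) (765, array([ 0.3987, -0.2304,  0.0445]), array([0.031, 0.03 , 0.009]), array([ 0.3995, -0.2303,  0.0467]))
(112, array([0.4877, 0.1945, 0.092 ]), array([0.098, 0.099, 0.012]), array([0.4888, 0.1968, 0.0915]))
(41, array([ 0.4256, -0.0115,  0.0722]), array([0.022, 0.021, 0.012]), array([ 0.4246, -0.0115,  0.0717])) (726, array([ 0.4254, -0.0109,  0.024 ]), array([0.116, 0.116, 0.012]), array([ 0.422 , -0.0115,  0.024 ]))
```

Request:
send_rows --rows '[[8.5,[0.4,-3,0],0],[8.5,[0.5,-5,0],0],[8.5,[0.5,-5,0],0],[8.5,[0.5,-5,0],0],[8.5,[0.5,-3,0],0],[8.5,[0,-1,1],0],[8.5,[0,0,3],0],[8.5,[0,0,2],0],[8.5,[0,0,0],0],[8.5,[0,0,0],0]]'

```text
t: 11.0
tool_pos: [0.4239, -0.011, 0.1332]
tool_rot: [3.142, -0.001, -0.001]
contact_force: [-0.1, -1.0, -0.1]
opening: 0.0846
grip_force: 0.0
```

```bash
python3 - <<'E'
from h import *
print(ctrl.get_obs()['tool_pos'])
im=look('wrist');print(level(im,.018,.03,(.4255,-.011),.09),level(im,.066,.08,(.4255,-.011),.02))
E
```

```text
[ 0.42392402 -0.01103441  0.13318251]
(11560, array([ 0.425 , -0.0112,  0.024 ]), array([0.117, 0.117, 0.012]), array([ 0.4339, -0.0115,  0.0249])) (847, array([ 0.4255, -0.0114,  0.0703]), array([0.023, 0.023, 0.009]), array([ 0.4267, -0.0114,  0.0727]))
```

Request:
send_rows --rows '[[8.5,[0.15,0.04,2],0],[8.5,[0,0,3],0],[8.5,[0,0,2],0],[8.5,[0,0,1],0],[8.5,[0,0,0.2],0],[8.5,[0,0,0],0],[8.5,[0,0,0],0]]' --newtons 60

```text
t: 11.92
tool_pos: [0.4263, -0.0111, 0.0523]
tool_rot: [3.141, 0.0, 0.003]
contact_force: [-0.2, -0.1, -1.4]
opening: 0.0851
grip_force: 0.0
```

Request:
send_rows --rows '[[8.5,[-0.05,0,0.2],0],[1.5,[0,0,0],0],[1.5,[0,0,0],0],[1.5,[0,0,0],0],[1.5,[0,0,0],0],[1.5,[0,0,0],0],[1.5,[0,0,0],0]]'

```text
t: 12.8
tool_pos: [0.4251, -0.0111, 0.0495]
tool_rot: [3.141, 0.0, 0.0]
contact_force: [-0.4, -1.1, 1.4]
opening: 0.0221
grip_force: 58.7
```

Request:
send_rows --rows '[[1.5,[0,0,-0.3],0],[1.5,[0,0,-0.7],0],[1.5,[0,0,-1.5],0],[1.5,[0,0,-2.5],0],[1.5,[0,0,-2.5],0],[1.5,[0,0,-2.5],0],[1.5,[0,0,-1.5],0],[1.5,[0,0,-0.8],0],[1.5,[0,0,-0.3],0],[1.5,[0,0,0],0]]'

```text
t: 14.05
tool_pos: [0.4247, -0.0109, 0.1747]
tool_rot: [-3.141, -0.0, 0.002]
contact_force: [0.4, 0.0, -2.5]
opening: 0.0218
grip_force: 58.9
```

```bash
python3 - <<'E'
from h import *
o=ctrl.get_obs();print(o['tool_pos'])
a=look('scene');w=look('wrist')
z=o['tool_pos'][2]-.0495
for im in(a,w): print(level(im,z+.018,z+.03,(.4255,-.011),.09))
P=cloud(w).reshape(-1,3);S=P[(abs(P[:,2]-z-.024)<.006)&(np.hypot(P[:,0]-.4255,P[:,1]+.011)<.065)&(np.hypot(P[:,0]-.4255,P[:,1]+.011)>.03)]
print(np.linalg.lstsq(np.c_[S[:,:2],np.ones(len(S))],S[:,2],rcond=None)[0])
t=look('top');Q=cloud(t).reshape(-1,3)
print(level(t,.086,.1,(.488,.195)))
S=Q[(Q[:,2]>.086)&(Q[:,2]<.1)&(np.hypot(Q[:,0]-.488,Q[:,1]-.195)<.07)]
print(cv2.fitEllipse(S[:,:2].astype(np.float32)))
cv2.imwrite('pics/lift.png',np.hstack([cv2.resize(a['frame'][150:300,120:330,::-1],(420,300)),cv2.resize(w['frame'][:,:,::-1],(380,285))[:285]][:1]))
E
```

```text
[ 0.42467012 -0.01088958  0.17466645]
(766, array([ 0.4252, -0.009 ,  0.1491]), array([0.118, 0.119, 0.012]), array([0.4092, 0.0065, 0.1491]))
(18742, array([ 0.4245, -0.0101,  0.1492]), array([0.118, 0.117, 0.012]), array([ 0.4457, -0.0099,  0.15  ]))
[-0.00653495 -0.0064245   0.15274963]
(115, array([0.4873, 0.1943, 0.0918]), array([0.099, 0.099, 0.012]), array([0.4826, 0.2004, 0.0914]))
((0.4874154031276703, 0.19448480010032654), (0.09648192673921585, 0.09688588976860046), 4.65109395980835)
```

View pics/lift.png

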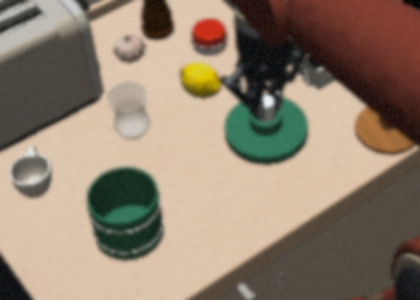

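The double lid is lifted level with the cap seated on it, at picture pixel (266,130). The canister mouth is open at (124,200).

Request:
send_rows --rows '[[1.5,[0.5,-1.5,-0.5],0],[1.5,[0.9,-3,0],0],[1.5,[1.1,-4,0],0],[1.5,[1.1,-4,0],0],[1.5,[1.1,-4,0],0],[1.5,[0.9,-2.5,0],0],[1.5,[0.5,-1.2,0],0],[1.5,[0.2,-0.3,0],0],[1.5,[0,0,0],0],[1.5,[0,0,0],0]]'

```text
t: 15.45
tool_pos: [0.4879, 0.1933, 0.1803]
tool_rot: [3.141, -0.002, -0.0]
contact_force: [-0.9, -0.7, -3.0]
opening: 0.0219
grip_force: 59.2
```

```bash
python3 - <<'E'
from h import *
o=ctrl.get_obs();p=o['tool_pos'];print(p)
z=p[2]-.0495
for n in('scene','wrist','top'):
    im=look(n);print(n,level(im,z+.018,z+.03,p,.09)); 
    if n=='scene':print(level(im,.05,.1,(.488,.195)))
E
```

```text
[0.4878926  0.19330316 0.18027816]
scene (852, array([0.4867, 0.1943, 0.1547]), array([0.112, 0.118, 0.011]), array([0.4713, 0.2083, 0.1549]))
(391, array([0.4803, 0.1961, 0.0736]), array([0.087, 0.098, 0.047]), array([0.4498, 0.2146, 0.075 ]))
wrist (18690, array([0.4874, 0.1941, 0.1548]), array([0.118, 0.118, 0.012]), array([0.5087, 0.1937, 0.1559]))
top (342, array([0.4912, 0.1952, 0.155 ]), array([0.109, 0.117, 0.011]), array([0.4749, 0.1658, 0.1549]))
```

Request:
send_rows --rows '[[1.5,[0,-0.08,1],0],[1.5,[0,0,1.5],0],[1.5,[0,0,1],0],[1.5,[0,0,0.5],0],[1.5,[0,0,0.4],0],[1.5,[0,0,0.3],0],[1.5,[0,0,0.2],0],[1.5,[0,0,0.1],0],[1.5,[0,0,0],0],[1.5,[0,0,0],0]]'

```text
t: 16.85
tool_pos: [0.4882, 0.1949, 0.1305]
tool_rot: [-3.141, -0.0, -0.001]
contact_force: [-0.6, -0.2, -2.6]
opening: 0.0217
grip_force: 59.2
```

Request:
send_rows --rows '[[1.5,[0,0.03,0.2],0],[1.5,[0,0,0.1],0],[1.5,[0,0,0.1],0],[1.5,[0,0,0.1],0],[1.5,[0,0,0],0],[1.5,[0,0,0],0]]'

```text
t: 17.6
tool_pos: [0.4881, 0.1945, 0.1255]
tool_rot: [-3.142, -0.0, -0.0]
contact_force: [0.5, -0.6, -1.5]
opening: 0.0218
grip_force: 59.3
```

Request:
send_rows --rows '[[1.5,[0,0,0.05],0],[1.5,[0,0,0.05],0],[1.5,[0,0,0],0],[1.5,[0,0,0],0]]'

```text
t: 18.1
tool_pos: [0.4883, 0.1946, 0.1253]
tool_rot: [-3.141, -0.0, -0.001]
contact_force: [-3.0, -3.0, 5.8]
opening: 0.0218
grip_force: 59.9
```

Request:
send_rows --rows '[[8.5,[0,0,0],0],[8.5,[0,0,0],0],[8.5,[0,0,0],0],[8.5,[0,0,0],0],[8.5,[0,0,-1],0],[8.5,[0,0,-2],0],[8.5,[0,0,-3],0],[8.5,[0,0,-2],0],[8.5,[0,0,0],0],[8.5,[0,0,0],0]]' --newtons 40

```text
t: 19.35
tool_pos: [0.4876, 0.1944, 0.2036]
tool_rot: [3.141, 0.0, -0.002]
contact_force: [-0.4, -0.1, -0.1]
opening: 0.0851
grip_force: 0.0
```

```bash
python3 - <<'E'
from h import *
print(ctrl.get_obs()['tool_pos'])
c=(.488,.1945)
for n in('wrist','top','scene'):
    im=look(n,n+'3.png');print(n,level(im,.094,.106,c),level(im,.116,.128,c,.03),level(im,.14,.156,c,.03))
    if n=='wrist':
        P=cloud(im).reshape(-1,3);r=np.hypot(P[:,0]-c[0],P[:,1]-c[1]);S=P[(abs(P[:,2]-.1)<.008)&(r<.055)&(r>.03)]
        print(np.linalg.lstsq(np.c_[S[:,:2]-c,np.ones(len(S))],S[:,2],rcond=None)[0])
E
```

```text
[0.48756481 0.19443047 0.20356725]
wrist (11977, array([0.488 , 0.1955, 0.1001]), array([0.117, 0.117, 0.012]), array([0.497 , 0.1955, 0.1008])) (1461, array([0.4883, 0.1955, 0.122 ]), array([0.045, 0.045, 0.012]), array([0.4961, 0.1955, 0.1226])) (911, array([0.4887, 0.1952, 0.1455]), array([0.023, 0.023, 0.011]), array([0.4902, 0.1948, 0.1485]))
[-0.00233264  0.00010964  0.10084551]
top (307, array([0.4872, 0.1962, 0.1   ]), array([0.113, 0.119, 0.012]), array([0.4733, 0.1654, 0.1   ])) (37, array([0.4835, 0.1821, 0.1211]), array([0.035, 0.017, 0.009]), array([0.4813, 0.1815, 0.1218])) (10, array([0.488 , 0.1874, 0.1461]), array([0.013, 0.005, 0.01 ]), array([0.4896, 0.1875, 0.144 ]))
scene (904, array([0.4895, 0.1957, 0.0999]), array([0.119, 0.117, 0.012]), array([0.4771, 0.2048, 0.0999])) (120, array([0.4896, 0.1961, 0.1212]), array([0.047, 0.045, 0.01 ]), array([0.4804, 0.2004, 0.1212])) (59, array([0.4891, 0.1966, 0.1463]), array([0.026, 0.023, 0.012]), array([0.4871, 0.1958, 0.1471]))
```

View pics/wrist3.png

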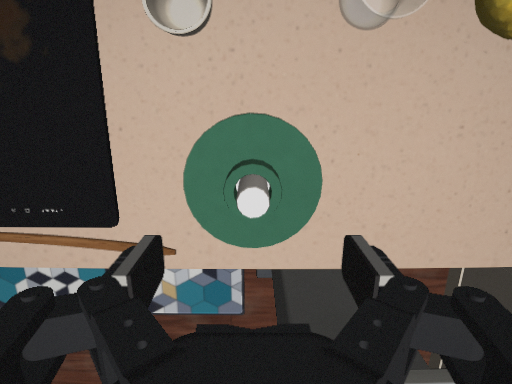

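The lid is fully home: in the wrist view the white knob is at (253,195), centred in the collar. The cap's top is level at 0.100 m. Next I grip the collar.

Request:
send_rows --rows '[[8.5,[0.08,-0.09,1],0],[8.5,[0,0,3],0],[8.5,[0,0,3],0],[8.5,[0,0,2],0],[8.5,[0,0,0.8],0],[8.5,[0,0,0.1],0],[8.5,[0,0,0],0],[8.5,[0,0,0],0]]'

```text
t: 20.5
tool_pos: [0.4896, 0.1956, 0.1065]
tool_rot: [-3.141, -0.0, -0.003]
contact_force: [-0.2, -0.4, 0.1]
opening: 0.0854
grip_force: 0.0
```

Request:
send_rows --rows '[[8.5,[-0.05,0,0.2],0],[3.5,[0,0,0],0],[3.5,[0,0,0],0],[3.5,[0,0,0],0],[3.5,[0,0,0],0],[3.5,[0,0,0],0]]'

```text
t: 21.25
tool_pos: [0.4886, 0.1955, 0.1037]
tool_rot: [-3.141, -0.0, -0.001]
contact_force: [0.1, -0.2, 2.4]
opening: 0.0444
grip_force: 41.1
```

Request:
send_rows --rows '[[3.5,[0,0,-0.2],0],[3.5,[0,0,-0.4],0],[3.5,[0,0,-0.6],0],[3.5,[0,0,-0.8],0],[3.5,[0,0,-1],0],[3.5,[0,0,-1],0],[3.5,[0,0,-1],0],[3.5,[0,0,-1],0],[3.5,[0,0,-1],0],[3.5,[0,0,-1],0]]'

```text
t: 22.5
tool_pos: [0.4883, 0.1954, 0.184]
tool_rot: [-3.142, 0.0, 0.0]
contact_force: [-0.3, 0.2, -0.6]
opening: 0.0445
grip_force: 40.9
```

Request:
send_rows --rows '[[3.5,[0,0,-1.5],0],[3.5,[0,0,-1.5],0],[3.5,[0,0,-1.5],0],[3.5,[0,0,-1.2],0],[3.5,[0,0,-0.8],0],[3.5,[0,0,-0.5],0],[3.5,[0,0,0],0],[3.5,[0,0,0],0],[3.5,[0,0,0],0],[3.5,[0,0,0],0]]'

```text
t: 23.75
tool_pos: [0.4882, 0.1954, 0.2529]
tool_rot: [3.141, 0.0, -0.001]
contact_force: [-0.2, 0.1, -1.7]
opening: 0.0443
grip_force: 40.9
```

```bash
python3 - <<'E'
from h import *
o=ctrl.get_obs();print(o['tool_pos'],o['opening'],o['grip_force'])
a=look('scene')
print(level(a,.08,.1,(.488,.195)),level(a,.13,.155,(.488,.195),.03),level(a,.235,.26,(.488,.195)))
cv2.imwrite('pics/fin.png',cv2.resize(a['frame'][80:330,100:350,::-1],None,fx=2,fy=2))
E
```

```text
[0.48817056 0.19540639 0.25293548] 0.04425048487278406 40.902243219316006
(793, array([0.4899, 0.1956, 0.09  ]), array([0.105, 0.101, 0.02 ]), array([0.4788, 0.2024, 0.0955])) (80, array([0.4885, 0.1955, 0.1417]), array([0.024, 0.024, 0.023]), array([0.4848, 0.1973, 0.145 ])) (985, array([0.4869, 0.1967, 0.2475]), array([0.116, 0.117, 0.025]), array([0.4674, 0.2039, 0.2489]))
```

View pics/fin.png

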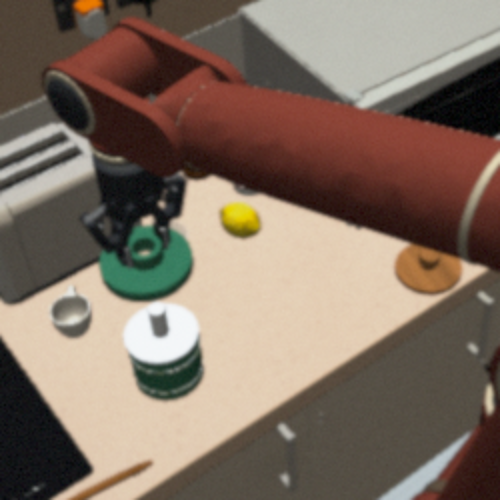

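The cap is held level at (146,262), 15 cm up. The white inner lid is seated flush on the canister at (163,335), and the wooden lid lies knob up at (428,268).

```bash
python3 -c "
from station import ctrl
print(ctrl.finish_job())"
```

```text
the job is handed in; nothing more can be done
None
```

The job is handed in (the hand-in call gave no verdict): the wooden lid lies knob up on the bare worktop, the inner lid is fully home in the canister, and the gripper holds the green cap level and still, about 15 cm above it.

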